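Fetch the sliding brush rest from behind the paint pots

ROBOT

A 6-joint arm with a two-finger parallel gripper is mounted at the origin on the work surface. World frame = base frame: x ahead of the robot, y to its left, z up, the work surface at z = 0. Lengths are in m, angles in rad, forces in N, time in s.
With the tool pointing down it reaches from about 0.375 to 0.975 m from the base axis. Payload 3.8 kg.
Tool frame: the origin (TCP) lies at the very end of the fingers, on their centre line; the grasp point (between the pads) lies 19 mm behind it; z points along the fingers, y is the line along which they close (so a half turn about z gives the same grasp; the last joint's range is limited). The gripper opens to 85 mm and grips with 20 to 120 N. Pads are 22 mm wide; open, the fingers measure 114 mm over their backs; the gripper's body (76 mm by 85 mm) begins 54 mm behind the grasp point. The pads swing forward as they close: fully open they stand 13 mm farther back than shut.
Start: joints at [1.105, 0.264, 1.604, -0, 1.274, -0.037], TCP at [0.281, 0.614, 0.231] pointing down, gripper open.
Joint ranges: [-2.63, 2.63], [-0.94, 2.18], [0.31, 2.57], [-1.31, 4.45], [0, 2.66], [-2.55, 2.55]. Speed limits (rad/s): [2.57, 2.57, 3.14, 3.14, 3.14, 3.14].

INTERFACE

Orientations are given as a rotation vector (axis times angle).
In Python, from workcell import bot gives the robot as it stands.
- The arm moves only by the shell command python3 -m creep 'ROWS' [FORCE]. ROWS is JSON, a list of rows, each a list of 5 numbers: the shift along the tool's x, y, z in units of 0.05 m (1.0 is 0.05 m), then the turn about the tool's z in units of 0.1 rad (1.0 is 0.1 rad), then the opening, from 0 (shut) to 1 (fully open). In form: [[tx, ty, tz, spin, hand], ...]. A call has 1 to 20 rows; each row shifts and turns the commanded pose from where the row before left it, along the tool's axes as they then stand; what a row does not reach is not made up. A row lasts 1/8 s, in which the tool goes at most 62.5 mm and 10.7 degrees, less where a joint would pass 70% of its speed; a pose out of reach is approached as far as the arm can. A call with a number of a shift or a turn outside -1 to 1 is refused whole. A call with a gripper value outside its range is refused whole. The fingers move at their own pace and stop on an object; FORCE is the grip in N (left out, the last holds). Time passes only in rows, so rows that do not move let the fingers close. It gives the time, the measured TCP pose, the force, the opening and the grip force at its end, in the units of the state.
- bot.read_state(): the state, without advancing time (a new reading comes with each control period).
- bot.read_camera(name): name is "scene" or "top" or "wrist"; returns a dict with "pixels" (400x640x3 uint8, red, green, blue), "vfov" (degrees; the focal length in pixels is half the picture's height over the tangent of half this angle, whatever the lens; pixels are square), "cx", "cy" (the principal point, pixels), "world_to_cam" (4x4, takes a point from world to camera coordinates). Camera axes: x right, y down, z forward; pixel columns grow to the right and rows downward; lengths in m; the calibration is good to about 2 mm. A picture is of the moment at which its call begins. There is no depth.
- bot.finish_job(): hands the job in; it is judged then, once.
Trained networks look in a picture, given as the dict that the camera call returned (one of the last four; its "shot" number tells which), for a name from the list of things; names that differ only in an ending like _2 or _b are one class to them, and where a whole thing is asked for, a point or a joint stands for the part that bears it (a point fixed in the world has none). Each returns a list of dicts, best first, with "score" (0 to 1); they miss things now and then, are a little off and sometimes report something else, mostly with a low value. They report only what shows in the picture. A call takes as long as a camera call.
- bot.look_for(target, picture): "bbox" ([left, top, right, bottom] in pixels, round what is visible of it).
- bot.regions_of(target, picture): "mask" (400x640 bool, what is visible of it) and "bbox" ([left, top, right, bottom] in pixels, round what is visible of it).
The state is a dict: "time": time; "q": joint angles; "joint_vel": joint speeds; "joint_torque": joint torques, N m; "tool_pos": TCP position; "tcp_rot": TCP orientation; "wrist_force": force on the tool from outside, world axes, zero at the start; "torque": the same for the moment, N m; "width": opening from 0.0 (shut) to 1.0 (fully open); "grip_force": force on a finger pad.
Only numpy, scipy, OpenCV 4.12 (cv2) and the standard library are available. Lean on these libraries where they do the work, as an engineer would, in place of code of your own. Each camera call takes 0.05 s, during which the arm holds its last target. There are 200 camera calls.

TASK

The brush rest in the T-track is wanted for painting, but the three paint pots block its way. Move all three pots to the grey tray, slide the brush rest along the track to its open end, lift it off and stand it in the middle of the blue mat with its crossbar along the mat's long side; then put every pot back upright in the middle of the coaster of its own colour. Do not knock over any pot.

Things in the scene. Friction and masses are not known exactly. Their poses are not given: they have to be found in the camera images.
- pot_red: loose closed red paint pot with a red screw cap and a paper label band: upright round cylinder, 40 mm diameter, 60 mm tall (white neck at 43 to 46 mm), about 0.1 kg; origin at the centre of its underside, z up. At the start it stands on the coaster of its own colour.
- pot_yellow: loose closed yellow paint pot with a yellow screw cap and a paper label band: upright round cylinder, 40 mm diameter, 60 mm tall (white neck at 43 to 46 mm), about 0.1 kg; origin at the centre of its underside, z up. At the start it stands on the coaster of its own colour.
- pot_green: loose closed green paint pot with a green screw cap and a paper label band: upright round cylinder, 40 mm diameter, 60 mm tall (white neck at 43 to 46 mm), about 0.1 kg; origin at the centre of its underside, z up. At the start it stands on the coaster of its own colour.
- coaster_red: fixed flat red coaster, the home of the red pot: disc of 60 mm diameter, 3 mm thick, lying on the table beside the track; origin at the centre of its underside, z up.
- coaster_yellow: fixed flat yellow coaster, the home of the yellow pot: disc of 60 mm diameter, 3 mm thick, lying on the table beside the track; origin at the centre of its underside, z up.
- coaster_green: fixed flat green coaster, the home of the green pot: disc of 60 mm diameter, 3 mm thick, lying on the table beside the track; origin at the centre of its underside, z up.
- brush_rest: loose brush rest, 0.18 kg, 90 mm tall, captive in the T-track near its closed end, axes parallel to the track's. Origin: centre of its foot's underside. Foot 35 (x) by 44 (y) by 6 mm; neck 16 mm in x; black crossbar 130 (x) by 18 (y) mm, height 20 to 40, fins to 46 mm; orange grip post 24 (x) by 26 (y) mm, height 40 to 90. The crossbar overhangs the track: pots block it. Stands on its foot.
- track: fixed aluminium T-track along its own y: 50 (x) by 300 (y) by 21 mm; origin: centre of underside. Channel 40 mm wide, floor z = 5 mm, carries the brush rest's foot. Lips (z 15 to 21, slot 22 mm) hold the foot down from y = -150 (closed end, black stop) to +70 mm; from +70 to the open end at +150 they are cut away: with the brush rest's origin at y = 92 or more (115 is safe) it lifts straight up.
- tray: fixed shallow grey tray, the side area for the pots: 250 mm (x) by 130 mm (y) outside, walls 4 mm thick, rim 10 mm high, floor at z = 4 mm; origin at the centre of its underside, z up. On the left or right of the track.
- mat: fixed rectangular blue mat, 150 mm (x) by 60 mm (y), 4 mm thick; origin at the centre of its underside, z up. On the other side of the track from the tray.

How it is judged:
On the way, in this order (a step that is already met when the one before it is completed fails the run):
1. all three pots stand upright in the grey tray (x of pot_red in the frame of tray between -0.11 and 0.11 m and y of pot_red in the frame of tray between -0.05 and 0.05 m and z of pot_red in the frame of tray between 0 and 0.009 m and angle between each of pot_red, pot_yellow, pot_green's own z axis and vertical below 0.1 rad and x of pot_yellow in the frame of tray between -0.11 and 0.11 m and y of pot_yellow in the frame of tray between -0.05 and 0.05 m and z of pot_yellow in the frame of tray between 0 and 0.009 m and x of pot_green in the frame of tray between -0.11 and 0.11 m and y of pot_green in the frame of tray between -0.05 and 0.05 m and z of pot_green in the frame of tray between 0 and 0.009 m), for 0.2 s.
2. the brush rest has slid, still down in the channel, to the cut-away end of the track (y of brush_rest in the frame of track above 0.082 m and z of brush_rest in the frame of track below 0.018 m and x of brush_rest in the frame of track between -0.012 and 0.012 m).
3. the brush rest stands on the blue mat (horizontal distance between brush_rest and mat below 0.015 m and angle between the x axis of brush_rest and the x axis of mat, either way round below 0.25 rad and angle between brush_rest's own z axis and vertical below 0.1 rad and linear speed of brush_rest below 0.02 m/s and z of brush_rest in the frame of mat between 0 and 0.009 m), for 0.2 s.
At the end, for the whole second after the job is handed in: The brush rest stands upright on its foot on the blue mat, centred within 15 mm, crossbar along the mat's long side within 0.25 rad (14 degrees); each pot stands upright on the coaster of its own colour, centred within 12 mm; all released and at rest (all of step 3 and horizontal distance between pot_red and coaster_red below 0.012 m and angle between each of pot_red, pot_yellow, pot_green's own z axis and vertical below 0.1 rad and linear speed of each of pot_red, pot_yellow, pot_green below 0.02 m/s and z of pot_red in the frame of coaster_red between 0 and 0.007 m and horizontal distance between pot_yellow and coaster_yellow below 0.012 m and z of pot_yellow in the frame of coaster_yellow between 0 and 0.007 m and horizontal distance between pot_green and coaster_green below 0.012 m and z of pot_green in the frame of coaster_green between 0 and 0.007 m); the robot touches nothing.
It fails at once if the red pot is knocked over (angle between pot_red's own z axis and vertical above 0.6 rad).
It fails at once if the yellow pot is knocked over (angle between pot_yellow's own z axis and vertical above 0.6 rad).
It fails at once if the green pot is knocked over (angle between pot_green's own z axis and vertical above 0.6 rad).
It also fails if it takes over 149 s, if anything falls off the work surface, if the arm or the gripper's body presses on something with over 40 N, if the wrist force passes 120 N, or if a joint passes its speed limit or range.

## Working session

There is one attempt and no reset: what is moved stays moved. The work goes in short steps, Python scripts to look and compute and a shell command to move; the robot and the scene stay as the last step left them, time stands still between calls to the robot, and variables do not carry over. Pictures are saved under pics/ and viewed, at most 14 in all, crops included, and the job is handed in when it is done.

```bash
ls; mkdir -p pics
python3 - <<'E'
from workcell import bot
import cv2
s=bot.read_state();print(s['tool_pos'],s['tcp_rot'],s['time'],s['width'])
for n in ['top','scene']:
    p=bot.read_camera(n);cv2.imwrite(f'pics/{n}0.png',p['pixels'][:,:,::-1])
    print(n,p['vfov'],p['cx'],p['cy'],p['world_to_cam'].tolist() if hasattr(p['world_to_cam'],'tolist') else p['world_to_cam'])
    for t in ['pot_red','pot_yellow','pot_green','coaster_red','coaster_yellow','coaster_green','brush_rest','track','tray','mat']:
        print(t,[(round(d['score'],2),[round(float(v),1) for v in d['bbox']]) for d in bot.look_for(t,p)[:2]])
E
```

```text
pics
[0.2803187  0.61324306 0.22997148] [-0.66827734 -3.06915547  0.00335918] 0.0 1.0002520565615023
top 45.75495130549147 316.42721734857423 193.48158275647373 [[-0.0029148582262413405, -0.9995884427977257, -0.028538546331912207, 0.01394634008042083], [-0.9903185251086024, 0.006846173463908535, -0.13864468520511203, 0.561326634572439], [0.1387830048249549, 0.027858121510968056, -0.9899309080120878, 0.9403600190289899], [0.0, 0.0, 0.0, 1.0]]
pot_red [(0.95, [327.8, 161.5, 345.1, 184.2])]
pot_yellow [(0.71, [271.2, 162.1, 295.3, 183.5]), (0.66, [325.7, 160.9, 345.8, 184.4])]
pot_green [(0.89, [304.8, 221.0, 332.3, 239.5])]
coaster_red [(0.81, [319.7, 164.8, 346.7, 186.1]), (0.64, [356.2, 164.0, 382.6, 228.3])]
coaster_yellow [(0.63, [270.7, 165.0, 298.6, 190.6])]
coaster_green [(0.62, [303.5, 215.7, 330.3, 248.1])]
brush_rest [(0.62, [359.0, 167.4, 382.9, 228.5]), (0.42, [139.7, 173.7, 201.6, 288.3])]
track [(0.67, [259.2, 184.9, 404.5, 219.2])]
tray [(0.76, [140.5, 174.5, 203.2, 291.9])]
mat [(0.87, [444.1, 174.1, 494.5, 243.8])]
scene 50.30482958839144 318.3822889337351 194.26083717
[... 181 characters left out ...]
-0.32443383345282956, 0.6176866060430214, -0.7163839364657438, 1.209072938337249], [0.0, 0.0, 0.0, 1.0]]
pot_red [(0.84, [316.5, 192.7, 337.5, 223.7]), (0.15, [265.8, 197.3, 317.3, 237.5])]
pot_yellow [(0.89, [342.2, 161.7, 358.4, 197.3])]
pot_green [(0.97, [283.8, 169.4, 297.8, 195.9])]
coaster_red [(0.58, [281.7, 187.5, 304.4, 201.4]), (0.5, [316.2, 214.9, 344.6, 228.8])]
coaster_yellow [(0.6, [337.2, 181.4, 356.5, 197.9]), (0.2, [281.1, 168.9, 297.0, 196.6])]
coaster_green [(0.47, [279.9, 183.6, 304.3, 198.3])]
brush_rest [(0.91, [261.9, 197.4, 319.6, 235.7])]
track [(0.65, [262.3, 162.1, 342.2, 261.9])]
tray [(0.77, [297.4, 99.4, 396.9, 149.1])]
mat [(0.67, [182.9, 278.2, 266.3, 316.2])]
```

Run:
```python
import cv2
a=cv2.imread('pics/top0.png')[150:310,120:520];cv2.imwrite('pics/top0c.png',cv2.resize(a,None,fx=2,fy=2,interpolation=cv2.INTER_CUBIC))
```

```text
(no output)
```

View pics/top0c.png

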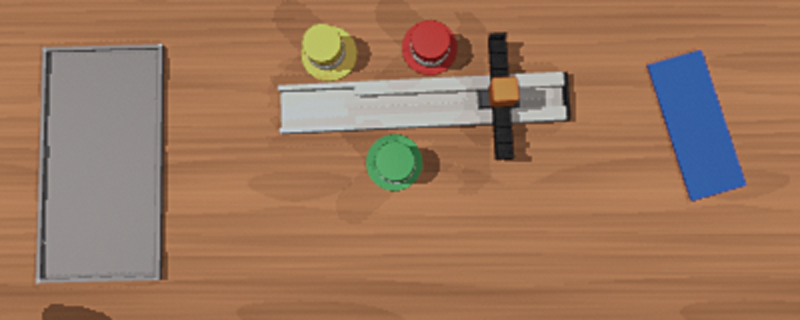

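View pics/scene0.png

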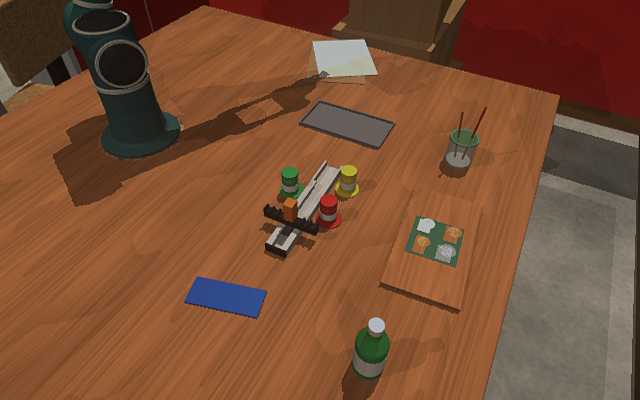

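```bash
cat > h.py <<'E'
import numpy as np,cv2
from workcell import bot
from scipy.optimize import minimize
S=4
def proj(p,P):
    f=200/np.tan(np.radians(p['vfov']/2));W=np.array(p['world_to_cam'])
    c=np.asarray(P)@W[:3,:3].T+W[:3,3]
    return c[:,:2]/c[:,2:]*f+[p['cx'],p['cy']]
def unproj(p,uv,z):
    f=200/np.tan(np.radians(p['vfov']/2));W=np.array(p['world_to_cam'])
    d=W[:3,:3].T@np.array([(uv[0]-p['cx'])/f,(uv[1]-p['cy'])/f,1]);o=-W[:3,:3].T@W[:3,3]
    return o+d*(z-o[2])/d[2]
def box(lx,ly,z0,z1,cx=0,cy=0): return np.array([[cx+a*lx/2,cy+b*ly/2,z] for a in(-1,1) for b in(-1,1) for z in(z0,z1)])
def cyl(d,z0,z1): return np.array([[d/2*np.cos(t),d/2*np.sin(t),z] for t in np.linspace(0,6.283,24) for z in(z0,z1)])
def sil(p,parts,pose):
    x,y,a=pose;R=np.array([[np.cos(a),-np.sin(a),0],[np.sin(a),np.cos(a),0],[0,0,1]])
    m=np.zeros((400*S,640*S),np.uint8)
    for P in parts:
        u=(proj(p,P@R.T+[x,y,0])+.5)*S
        cv2.fillConvexPoly(m,cv2.convexHull(u.astype(np.float32)).round().astype(np.int32),1)
    return cv2.resize(m.astype(np.float32),(640,400),interpolation=cv2.INTER_AREA)
def fit(views,parts,x0,rot=True):
    """views: list of (picture,mask,ignore)"""
    def cost(v):
        pose=(v[0],v[1],v[2]*4 if rot else 0);c=0
        for p,m,ig in views:
            s=sil(p,parts,pose);k=~ig
            c+=1-np.minimum(s,m)[k].sum()/np.maximum(s,m)[k].sum()
        return c/len(views)
    v0=np.array([x0[0],x0[1]]+([x0[2]/4] if rot else []))
    sim=np.vstack([v0]+[v0+np.eye(len(v0))[i]*.015 for i in range(len(v0))])
    for _ in range(2):
        r=minimize(cost,v0,method='Nelder-Mead',options=dict(initial_simplex=sim,xatol=1e-4,fatol=1e-5));v0=r.x
        sim=np.vstack([v0]+[v0+np.eye(len(v0))[i]*.005 for i in range(len(v0))])
    v=r.x.copy()
    if rot:v[2]*=4
    return v.round(4),round(r.fun,3)
def colour(p,c,bb,mg=6):
    h=cv2.cvtColor(p['pixels'],cv2.COLOR_RGB2HSV).astype(int);H,Sa,V=h[...,0],h[...,1],h[...,2]
    m=dict(red=((H<4)|(H>172))&(Sa>160),yellow=(H>22)&(H<38)&(Sa>100),green=(H>45)&(H<85)&(Sa>80),blue=(H>100)&(H<130)&(Sa>100))[c]&(V>40)
    o=np.zeros_like(m);l,t,r,b=[int(v) for v in bb];o[t-mg:b+mg,l-mg:r+mg]=m[t-mg:b+mg,l-mg:r+mg]
    return o
NO=np.zeros((400,640),bool)
REST=[box(.035,.044,0.005,.011),box(.016,.016,.005,.025),box(.13,.018,.025,.045),box(.024,.026,.045,.095)]
E
cat > m0.py <<'E'
from h import *
P={n:bot.read_camera(n) for n in('top','scene')}
T=P['top']
for c in('red','yellow','green'):
    V=[]
    for n,p in P.items():
        b=bot.look_for('pot_'+c,p); b=b[0]['bbox']
        m=colour(p,c,b,8).astype(np.uint8)
        k=np.argwhere(m); hull=cv2.convexHull(k[:,::-1].astype(np.int32))
        m=cv2.morphologyEx(m,cv2.MORPH_CLOSE,np.ones((13,3),np.uint8)) if n=='scene' else cv2.morphologyEx(m,cv2.MORPH_CLOSE,np.ones((7,7),np.uint8))
        V.append((p,m.astype(float),NO))
    bb=bot.look_for('pot_'+c,T)[0]['bbox'];x0=unproj(T,[(bb[0]+bb[2])/2,(bb[1]+bb[3])/2],.03)
    for v in([V[0]],[V[1]],V): print(c,fit(v,[cyl(.06,0,.003),cyl(.04,.003,.063)],x0[:2],False))
def M(n):
    return [(p,bot.regions_of(n,p)[0]['mask'].astype(float),NO) for p in P.values()]
for n,parts,x0 in (('mat',[box(.15,.06,0,.004)],None),('tray',[box(.25,.13,0,.01)],None)):
    V=M(n)
    if n=='mat':V=[(p,colour(p,'blue',bot.look_for(n,p)[0]['bbox']).astype(float),NO) for p in P.values()]
    (cx,cy),(w,h),ang=cv2.minAreaRect(np.argwhere(V[0][1]>0)[:,::-1].astype(np.float32))
    x0=unproj(T,(cx,cy),0.005);x0=[x0[0],x0[1],.3 if n=='mat' else 0]
    for v in([V[0]],[V[1]],V): print(n,fit(v,parts,x0))
V=M('brush_rest');m=V[0][1];print(m.sum(),np.argwhere(m>0).mean(0))
x0=unproj(T,(371,197),.04);a0=-np.pi/2*0
for v in([V[0]],[V[1]],V): print('rest',fit(v,REST,[x0[0],x0[1],.05]))
W=M('track');W=[(p,m,V[i][1]>0) for i,(p,m,_) in enumerate(W)]
x0=unproj(T,(332,201),.02)
for v in([W[0]],[W[1]],W): print('track',fit(v,[box(.05,.3,0,.021)],[x0[0],x0[1],.04]))
E
python3 m0.py
```

```text
red (array([ 0.6101, -0.0261]), np.float64(0.075))
red (array([ 0.6105, -0.0279]), np.float64(0.083))
red (array([ 0.6103, -0.0267]), np.float64(0.086))
yellow (array([0.6051, 0.0832]), np.float64(0.041))
yellow (array([0.6072, 0.081 ]), np.float64(0.589))
yellow (array([0.6059, 0.0833]), np.float64(0.323))
green (array([0.4872, 0.0123]), np.float64(0.038))
green (array([0.4848, 0.0095]), np.float64(0.115))
green (array([0.4867, 0.0121]), np.float64(0.096))
mat (array([ 0.5251, -0.3072,  0.2707]), np.float64(0.037))
mat (array([ 0.5262, -0.3094,  0.2752]), np.float64(0.037))
mat (array([ 0.5258, -0.3081,  0.2673]), np.float64(0.05))
tray (array([0.4889, 0.3251, 0.0205]), np.float64(0.014))
tray (array([0.4902, 0.3223, 0.0212]), np.float64(0.028))
tray (array([0.4895, 0.3239, 0.0222]), np.float64(0.031))
784.0 [198.15816327 369.98979592]
rest (array([ 0.5527, -0.0994,  0.0466]), np.float64(0.12))
rest (array([ 0.5524, -0.0996,  0.0473]), np.float64(0.161))
rest (array([ 0.5525, -0.0993,  0.0462]), np.float64(0.142))
track (array([ 0.5491, -0.0198,  0.0403]), np.float64(0.041))
track (array([ 0.5506, -0.0253,  0.0433]), np.float64(0.089))
track (array([ 0.5495, -0.0231,  0.0425]), np.float64(0.078))
```

```bash
cat > go.py <<'E'
import sys
from h import *
from scipy.spatial.transform import Rotation as Ro
s=bot.read_state();R=Ro.from_rotvec(s['tcp_rot']).as_matrix()
h=np.arctan2(R[1,1],R[0,1]);print('t',round(s['time'],2),'pos',np.round(s['tool_pos'],4),'head',round(h,3),'w',round(s['width'],3),'g',round(s['grip_force'],1),'tilt',np.round(R[:2,2],3))
for a in sys.argv[1:]:
    v=[float(k) for k in a.split(',')]
    d=R.T@(np.array(v[:3])-s['tool_pos'])/.05
    print('shift units',d.round(2),'spin',round((h-v[3])*10,2) if len(v)>3 else '')
E
python3 -m creep '[[0,0,0,-1,0.75],[0,0,0,-1,0.75],[0,0,0,-1,0.75],[0,0,0,-1,0.75],[0,0,0,-0.3,0.75],[0,0,0,0,0.75]]' 40; python3 go.py 0.6103,-0.027,0.12,1.571
```

```text
time: 2.9
tool_pos: [0.2807, 0.6139, 0.2313]
tcp_rot: [-0.0, 3.142, 0.0]
wrist_force: [0.9, 0.7, 0.2]
width: 0.748
grip_force: 0.0
t 2.9 pos [0.2807 0.6139 0.2313] head 1.571 w 0.748 g 0.0 tilt [0. 0.]
shift units [ -6.59 -12.82   2.23] spin -0.0
```

```bash
python3 -m creep '[[-0.47,-0.916,0.16,0,0.75],[-0.47,-0.916,0.16,0,0.75],[-0.47,-0.916,0.16,0,0.75],[-0.47,-0.916,0.16,0,0.75],[-0.47,-0.916,0.16,0,0.75],[-0.47,-0.916,0.16,0,0.75],[-0.47,-0.916,0.16,0,0.75],[-0.47,-0.916,0.16,0,0.75],[-0.47,-0.916,0.16,0,0.75],[-0.47,-0.916,0.16,0,0.75],[-0.47,-0.916,0.16,0,0.75],[-0.47,-0.916,0.16,0,0.75],[-0.47,-0.916,0.16,0,0.75],[-0.47,-0.916,0.16,0,0.75],[0,0,0,0,0.75],[0,0,0,0,0.75]]'; python3 go.py 0.6103,-0.027,0.018,1.571
python3 - <<'E'
from h import *
p=bot.read_camera('wrist');cv2.imwrite('pics/w1.png',p['pixels'][:,:,::-1])
for a in bot.look_for('pot_red',p)[:1]: print(a['score'],a['bbox'])
print(proj(p,[[.6103,-.027,.063],[.6103,-.027,.003]]))
E
```

```text
time: 4.9
tool_pos: [0.6102, -0.0269, 0.1191]
tcp_rot: [-0.001, -3.141, -0.001]
wrist_force: [0.1, 0.7, -0.7]
width: 0.751
grip_force: 0.0
t 4.9 pos [ 0.6102 -0.0269  0.1191] head 1.57 w 0.751 g 0.0 tilt [-0.001  0.   ]
shift units [-0.   -0.    2.02] spin -0.01
0.67 [347.9, 2.3, 427.5, 50.1]
[[328.1458207  212.61960474]
 [327.94419305 186.33655103]]
```

View pics/w1.png

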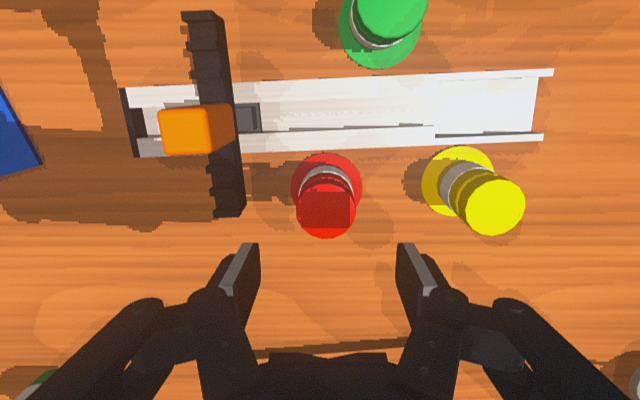

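```bash
python3 -m creep '[[0,0,0.5,0,0.75],[0,0,0.5,0,0.75],[0,0,0.5,0,0.75],[0,0,0.5,0,0.75],[0,0,0,0,0.75],[0,0,0,0,0],[0,0,0,0,0],[0,0,0,0,0],[0,0,0,0,0],[0,0,0,0,0],[0,0,0,0,0],[0,0,-0.3,0,0],[0,0,-0.5,0,0],[0,0,-0.5,0,0],[0,0,-0.5,0,0],[0,0,-0.5,0,0],[0,0,0,0,0]]' 40; python3 go.py 0.565,0.3255,0.135,1.571
```

```text
time: 7.12
tool_pos: [0.6124, -0.0273, 0.1374]
tcp_rot: [-0.002, 3.136, -0.001]
wrist_force: [-0.9, 0.5, -1.4]
width: 0.457
grip_force: 40.4
t 7.12 pos [ 0.6124 -0.0273  0.1374] head 1.572 w 0.457 g 40.4 tilt [ 0.006 -0.001]
shift units [0.94 7.06 0.04] spin 0.01
```

```bash
python3 -m creep '[[0.03,0.25,0,0,0],[0.066,0.5,0,0,0],[0.066,0.5,0,0,0],[0.066,0.5,0,0,0],[0.066,0.5,0,0,0],[0.066,0.5,0,0,0],[0.066,0.5,0,0,0],[0.066,0.5,0,0,0],[0.066,0.5,0,0,0],[0.066,0.5,0,0,0],[0.066,0.5,0,0,0],[0.066,0.5,0,0,0],[0.066,0.5,0,0,0],[0.066,0.5,0,0,0],[0.03,0.3,0,0,0],[0,0,0,0,0],[0,0,0,0,0]]'; python3 go.py 0.565,0.3255,0.021,1.571
```

```text
time: 9.25
tool_pos: [0.5641, 0.325, 0.1341]
tcp_rot: [0.002, -3.141, 0.001]
wrist_force: [0.6, -0.7, -1.0]
width: 0.453
grip_force: 40.5
t 9.25 pos [0.5641 0.325  0.1341] head 1.572 w 0.453 g 40.5 tilt [-0.    -0.001]
shift units [-0.02  0.01  2.26] spin 0.01
```

```bash
python3 -m creep '[[0,0,0.5,0,0],[0,0,0.5,0,0],[0,0,0.5,0,0],[0,0,0.45,0,0],[0,0,0.2,0,0],[0,0,0.1,0,0],[0,0,0,0,0],[0,0,0,0,0.75],[0,0,0,0,0.75],[0,0,0,0,0.75],[0,0,0,0,0.75],[0,0,-0.3,0,0.75],[0,0,-0.5,0,0.75],[0,0,-0.5,0,0.75],[0,0,-0.5,0,0.75],[0,0,0,0,0.75]]'; python3 go.py 0.6055,0.083,0.11,1.571
```

```text
time: 11.25
tool_pos: [0.5664, 0.3268, 0.1157]
tcp_rot: [-0.002, 3.135, 0.005]
wrist_force: [-0.4, -0.4, -0.5]
width: 0.748
grip_force: 0.0
t 11.25 pos [0.5664 0.3268 0.1157] head 1.572 w 0.748 g 0.0 tilt [0.006 0.003]
shift units [-0.77 -4.88  0.1 ] spin 0.01
```

```bash
python3 -m creep '[[-0.136,-0.807,0,0,0.75],[-0.136,-0.807,0,0,0.75],[-0.136,-0.807,0,0,0.75],[-0.136,-0.807,0,0,0.75],[-0.136,-0.807,0,0,0.75],[-0.136,-0.807,0,0,0.75],[0,0,0,0,0.75],[0,0,0,0,0.75]]'; python3 go.py 0.6055,0.083,0.018,1.571
python3 - <<'E'
from h import *
p=bot.read_camera('wrist');cv2.imwrite('pics/w2.png',p['pixels'][:,:,::-1])
m=colour(p,'yellow',[220,110,430,260]);k=np.argwhere(m);print(k.min(0),k.max(0))
s=sil(p,[cyl(.06,0,.003),cyl(.04,.003,.063)],(.6055,.083,0))>.5;k=np.argwhere(s);print(k.min(0),k.max(0))
print(fit([(p,cv2.morphologyEx(m.astype(np.uint8),cv2.MORPH_CLOSE,np.ones((21,21))).astype(float),NO)],[cyl(.06,0,.003),cyl(.04,.003,.063)],(.6055,.083),False))
E
```

```text
time: 12.25
tool_pos: [0.6046, 0.0836, 0.111]
tcp_rot: [0.001, -3.14, -0.001]
wrist_force: [-0.5, 0.1, 0.1]
width: 0.748
grip_force: 0.0
t 12.25 pos [0.6046 0.0836 0.111 ] head 1.571 w 0.748 g 0.0 tilt [-0.001  0.   ]
shift units [-0.02 -0.01  1.86] spin 0.0
[155 287] [248 360]
[154 291] [247 364]
(array([0.6066, 0.0806]), np.float64(0.045))
```

```bash
python3 -m creep '[[-0.03,-0.04,0.46,0,0.75],[0,0,0.5,0,0.75],[0,0,0.5,0,0.75],[0,0,0.4,0,0.75],[0,0,0,0,0.75],[0,0,0,0,0],[0,0,0,0,0],[0,0,0,0,0],[0,0,0,0,0],[0,0,0,0,0],[0,0,0,0,0],[0,0,-0.3,0,0],[0,0,-0.5,0,0],[0,0,-0.5,0,0],[0,0,-0.5,0,0],[0,0,-0.5,0,0],[0,0,0,0,0],[0,0,0,0,0]]' 40; python3 go.py 0.4895,0.324,0.135,1.571
```

```text
time: 14.55
tool_pos: [0.6059, 0.0813, 0.133]
tcp_rot: [0.002, -3.14, 0.0]
wrist_force: [0.5, -0.5, -1.7]
width: 0.455
grip_force: 40.3
t 14.55 pos [0.6059 0.0813 0.133 ] head 1.572 w 0.455 g 40.3 tilt [-0.001 -0.   ]
shift units [ 2.32  4.86 -0.04] spin 0.01
```

```bash
python3 -m creep '[[0.232,0.486,0,0,0],[0.232,0.486,0,0,0],[0.232,0.486,0,0,0],[0.232,0.486,0,0,0],[0.232,0.486,0,0,0],[0.232,0.486,0,0,0],[0.232,0.486,0,0,0],[0.232,0.486,0,0,0],[0.232,0.486,0,0,0],[0.232,0.486,0,0,0],[0,0,0,0,0],[0,0,0,0,0]]'; python3 go.py 0.4895,0.324,0.021,1.571;  python3 -m creep '[[0,0,0.5,0,0],[0,0,0.5,0,0],[0,0,0.5,0,0],[0,0,0.45,0,0],[0,0,0.2,0,0],[0,0,0.1,0,0],[0,0,0,0,0],[0,0,0,0,0.75],[0,0,0,0,0.75],[0,0,0,0,0.75],[0,0,0,0,0.75],[0,0,-0.3,0,0.75],[0,0,-0.5,0,0.75],[0,0,-0.5,0,0.75],[0,0,-0.5,0,0.75],[0,0,0,0,0.75],[0,0,0,0,0.75]]'; python3 go.py 0.4867,0.012,0.11,1.571
```

```text
time: 16.05
tool_pos: [0.4898, 0.3235, 0.1324]
tcp_rot: [0.003, -3.14, 0.003]
wrist_force: [0.2, -0.4, -0.8]
width: 0.46
grip_force: 40.5
t 16.05 pos [0.4898 0.3235 0.1324] head 1.572 w 0.46 g 40.5 tilt [-0.002 -0.002]
shift units [0.   0.01 2.23] spin 0.01
time: 18.18
tool_pos: [0.4901, 0.3241, 0.111]
tcp_rot: [0.002, -3.141, 0.0]
wrist_force: [-0.3, -0.1, 0.0]
width: 0.756
grip_force: 0.0
t 18.18 pos [0.4901 0.3241 0.111 ] head 1.572 w 0.756 g 0.0 tilt [-0. -0.]
shift units [ 0.08 -6.24  0.02] spin 0.01
```

```bash
python3 -m creep '[[0.01,-0.78,0,0,0.75],[0.01,-0.78,0,0,0.75],[0.01,-0.78,0,0,0.75],[0.01,-0.78,0,0,0.75],[0.01,-0.78,0,0,0.75],[0.01,-0.78,0,0,0.75],[0.01,-0.78,0,0,0.75],[0.01,-0.78,0,0,0.75],[0,0,0,0,0.75],[0,0,0,0,0.75]]'
python3 - <<'E'
from h import *
p=bot.read_camera('wrist');cv2.imwrite('pics/w3.png',p['pixels'][:,:,::-1])
m=colour(p,'green',[220,110,430,260])
print(fit([(p,cv2.morphologyEx(m.astype(np.uint8),cv2.MORPH_CLOSE,np.ones((21,21))).astype(float),NO)],[cyl(.06,0,.003),cyl(.04,.003,.063)],(.4867,.012),False))
E
python3 go.py 0.4867,0.012,0.018,1.571
```

```text
time: 19.42
tool_pos: [0.486, 0.0126, 0.1103]
tcp_rot: [0.001, -3.14, -0.001]
wrist_force: [-0.0, -1.0, 0.1]
width: 0.753
grip_force: 0.0
(array([0.4883, 0.0094]), np.float64(0.083))
t 19.48 pos [0.4862 0.013  0.1105] head 1.572 w 0.75 g 0.0 tilt [-0.002  0.   ]
shift units [-0.01 -0.02  1.85] spin 0.01
```

```bash
python3 -m creep '[[-0.03,-0.05,0.46,0,0.75],[0,0,0.5,0,0.75],[0,0,0.5,0,0.75],[0,0,0.4,0,0.75],[0,0,0,0,0.75],[0,0,0,0,0],[0,0,0,0,0],[0,0,0,0,0],[0,0,0,0,0],[0,0,0,0,0],[0,0,0,0,0],[0,0,-0.3,0,0],[0,0,-0.5,0,0],[0,0,-0.5,0,0],[0,0,-0.5,0,0],[0,0,-0.5,0,0],[0,0,0,0,0],[0,0,0,0,0]]' 40; python3 go.py 0.415,0.3225,0.135,1.571
```

```text
time: 21.72
tool_pos: [0.4875, 0.0097, 0.1326]
tcp_rot: [0.002, -3.14, 0.0]
wrist_force: [-0.5, -0.3, -1.7]
width: 0.457
grip_force: 40.4
t 21.73 pos [0.4875 0.0097 0.1326] head 1.572 w 0.457 g 40.4 tilt [-0.001 -0.   ]
shift units [ 1.44  6.26 -0.05] spin 0.01
```

```bash
python3 -m creep '[[0.12,0.52,0,0,0],[0.12,0.52,0,0,0],[0.12,0.52,0,0,0],[0.12,0.52,0,0,0],[0.12,0.52,0,0,0],[0.12,0.52,0,0,0],[0.12,0.52,0,0,0],[0.12,0.52,0,0,0],[0.12,0.52,0,0,0],[0.12,0.52,0,0,0],[0.12,0.52,0,0,0],[0.12,0.52,0,0,0],[0,0,0,0,0],[0,0,0,0,0]]'; python3 go.py 0.415,0.3225,0.021,1.571;  python3 -m creep '[[0,0,0.5,0,0],[0,0,0.5,0,0],[0,0,0.5,0,0],[0,0,0.45,0,0],[0,0,0.2,0,0],[0,0,0.1,0,0],[0,0,0,0,0],[0,0,0,0,0.75],[0,0,0,0,0.75],[0,0,0,0,0.75],[0,0,0,0,0.75],[0,0,-0.3,0,0.75],[0,0,-0.5,0,0.75],[0,0,-0.5,0,0.75],[0,0,-0.5,0,0.75],[0,0,0,0,0.75],[0,0,0,0,0.75]]'; python3 go.py
cat > m1.py <<'E'
from h import *
import sys
P={n:bot.read_camera(n) for n in('top','scene')};T=P['top']
cv2.imwrite('pics/'+sys.argv[1],np.vstack([cv2.resize(T['pixels'][150:310,120:520,::-1],None,fx=2,fy=2),P['scene']['pixels'][80:330,100:500,::-1].repeat(1,0).repeat(2,1)[:, :800]]) )
for c,x0 in(('red',(.6103,-.027)),('yellow',(.606,.082)),('green',(.487,.0112))):
    V=[]
    for p in P.values():
        u=proj(p,cyl(.066,0,.003)+[x0[0],x0[1],0]);bb=[*u.min(0),*u.max(0)]
        V.append((p,colour(p,c,bb,2).astype(float),NO))
    for v in([V[0]],[V[1]],V): print(c,fit(v,[cyl(.06,0,.003)],x0,False))
def M(n): return [(p,bot.regions_of(n,p)[0]['mask'].astype(float),NO) for p in P.values()]
V=M('brush_rest');print('rest',fit(V,REST,[.5525,-.0993,.046]))
W=M('track');W=[(p,m,V[i][1]>0) for i,(p,m,_) in enumerate(W)]
for v in([W[0]],[W[1]],W): print('track',fit(v,[box(.05,.3,0,.021)],[.55,-.023,.043]))
E
python3 m1.py m1.png
```

```text
time: 23.48
tool_pos: [0.4151, 0.3208, 0.1319]
tcp_rot: [0.003, -3.14, 0.003]
wrist_force: [0.3, 0.0, -1.7]
width: 0.458
grip_force: 40.7
t 23.48 pos [0.4151 0.3208 0.1319] head 1.572 w 0.458 g 40.7 tilt [-0.002 -0.002]
shift units [-0.    0.04  2.22] spin 0.01
time: 25.6
tool_pos: [0.4157, 0.3216, 0.1106]
tcp_rot: [0.002, -3.141, 0.0]
wrist_force: [-0.2, -0.5, 0.1]
width: 0.751
grip_force: 0.0
t 25.6 pos [0.4157 0.3216 0.1106] head 1.572 w 0.751 g 0.0 tilt [-0. -0.]
red (array([ 0.6105, -0.0263]), np.float64(0.052))
red (array([ 0.6112, -0.0281]), np.float64(0.072))
red (array([ 0.6112, -0.0269]), np.float64(0.072))
yellow (array([0.6052, 0.0822]), np.float64(0.037))
yellow (array([0.6062, 0.0804]), np.float64(0.059))
yellow (array([0.6053, 0.0815]), np.float64(0.061))
green (array([0.4872, 0.0123]), np.float64(0.036))
green (array([0.4874, 0.0108]), np.float64(0.11))
green (array([0.4873, 0.0118]), np.float64(0.078))
rest (array([ 0.5529, -0.0994,  0.0364]), np.float64(0.125))
track (array([ 0.549 , -0.0204,  0.0389]), np.float64(0.049))
track (array([ 0.5506, -0.0245,  0.0434]), np.float64(0.075))
track (array([ 0.5497, -0.0216,  0.0416]), np.float64(0.07))
```

View pics/m1.png

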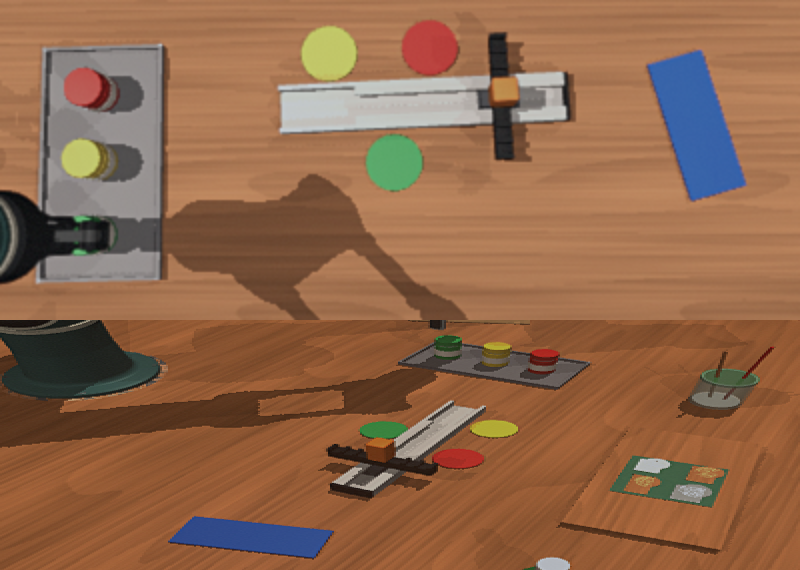

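```bash
python3 -m creep '[[0,0,-0.6,0,0.65],[-0.274,-0.842,-0.2,0,0.65],[-0.274,-0.842,0,0,0.65],[-0.274,-0.842,0,0,0.65],[-0.274,-0.842,0,0,0.65],[-0.274,-0.842,0,0,0.65],[-0.274,-0.842,0,0,0.65],[-0.274,-0.842,0,0,0.65],[-0.274,-0.842,0,0,0.65],[-0.274,-0.842,0,0,0.65],[-0.274,-0.842,0,0,0.65],[0,0,0,-0.4,0.65],[0,0,0,0,0.65]]'; python3 go.py 0.5529,-0.0994,0.054,1.612
python3 - <<'E'
from h import *
p=bot.read_camera('wrist');cv2.imwrite('pics/w4.png',p['pixels'][:,:,::-1])
m=bot.regions_of('brush_rest',p)[0]['mask'].astype(float);print(m.sum(),fit([(p,m,NO)],REST,(.5529,-.0994,.041)))
h=cv2.cvtColor(p['pixels'],cv2.COLOR_RGB2HSV);k=(h[...,0]>6)&(h[...,0]<20)&(h[...,1]>215)&(h[...,2]>150)&(m>0);q=np.argwhere(k);print(k.sum(),fit([(p,k.astype(float),NO)],[box(.024,.026,.051,.095)],(.5529,-.0994),False))
E
```

```text
time: 27.52
tool_pos: [0.5531, -0.0996, 0.1501]
tcp_rot: [0.062, -3.14, -0.001]
wrist_force: [-1.3, -0.2, -0.6]
width: 0.65
grip_force: 0.0
t 27.52 pos [ 0.5531 -0.0996  0.1501] head 1.61 w 0.65 g 0.0 tilt [-0.001  0.   ]
shift units [0.   0.   1.92] spin -0.02
5024.0 (array([ 0.5554, -0.1012,  0.046 ]), np.float64(0.109))
963 (array([ 0.5538, -0.1008]), np.float64(0.532))
```

View pics/w4.png

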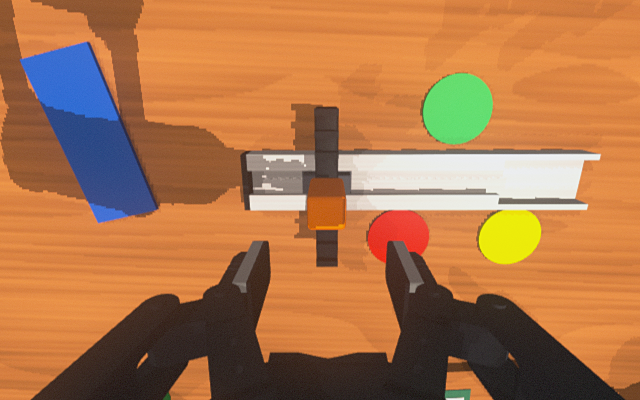

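```bash
python3 -m creep '[[0,0,0.5,0,0.65],[0,0,0.5,0,0.65],[0,0,0.5,0,0.65],[0,0,0.42,0,0.65],[0,0,0,0,0.65],[0,0,0,0,0],[0,0,0,0,0],[0,0,0,0,0],[0,0,0,0,0],[0,0,0,0,0],[0,0,0,0,0],[0,0,0,0,0],[0,0.15,0,0,0],[0,0.25,0,0,0],[0,0.25,0,0,0],[0,0.15,0,0,0],[0,0,0,0,0]]' 45; python3 go.py 0.545,0.0926,0.054,1.612
```

```text
time: 29.75
tool_pos: [0.5531, -0.0592, 0.0561]
tcp_rot: [-0.066, 3.138, -0.002]
wrist_force: [1.0, -0.8, 6.0]
width: 0.298
grip_force: 48.8
t 29.75 pos [ 0.5531 -0.0592  0.0561] head 1.613 w 0.298 g 48.8 tilt [ 0.003 -0.001]
shift units [0.03 3.04 0.04] spin 0.01
```

```bash
python3 -m creep '[[0.01,0.2,0,0,0],[0.01,0.35,0,0,0],[0.01,0.35,0,0,0],[0,0.35,0,0,0],[0,0.35,0,0,0],[0,0.35,0,0,0],[0,0.35,0,0,0],[0,0.35,0,0,0],[0,0.25,0,0,0],[0,0.14,0,0,0],[0,0,0,0,0],[0,0,0,0,0]]'; python3 go.py 0.545,0.0926,0.054,1.612
cat > m2.py <<'E'
from h import *
P={n:bot.read_camera(n) for n in('top','scene')}
cv2.imwrite('pics/m2.png',np.vstack([cv2.resize(P['top']['pixels'][150:310,120:520,::-1],None,fx=2,fy=2),cv2.resize(P['scene']['pixels'][120:270,200:500,::-1],(800,400))]))
E
python3 m2.py
```

```text
time: 31.25
tool_pos: [0.5451, 0.0928, 0.056]
tcp_rot: [-0.065, 3.139, -0.0]
wrist_force: [0.5, -1.7, 7.5]
width: 0.297
grip_force: 48.9
t 31.25 pos [0.5451 0.0928 0.056 ] head 1.612 w 0.297 g 48.9 tilt [ 0.002 -0.   ]
shift units [ 0.   -0.    0.04] spin 0.0
```

View pics/m2.png

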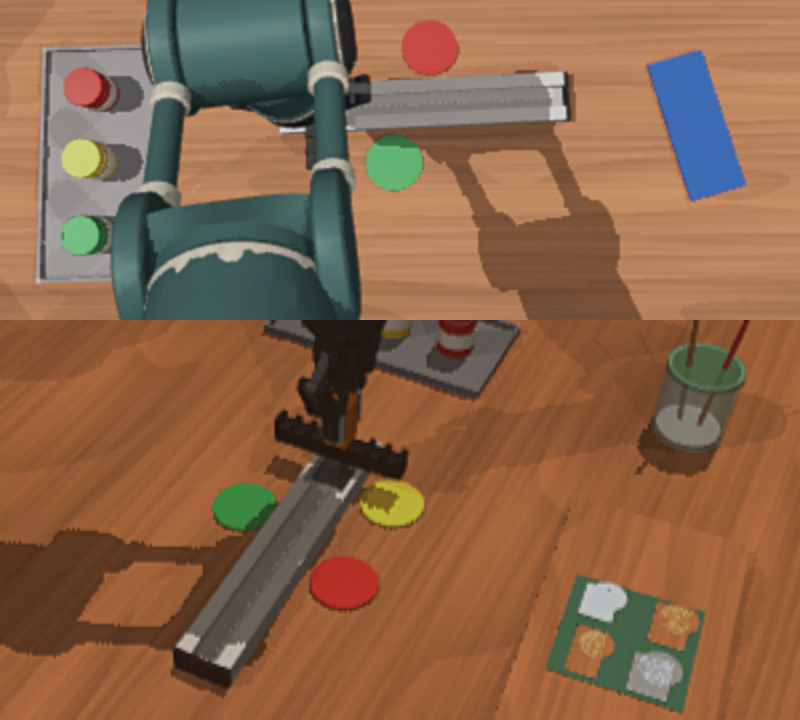

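```bash
python3 -m creep '[[0,0,-0.1,0,0],[0,0,-0.2,0,0],[0,0,-0.4,0,0],[0,0,-0.5,0,0],[0,0,-0.5,0,0],[0,0,-0.3,0,0],[0,0,0,-0.6,0],[0,0,0,-0.6,0],[0,0,0,-0.6,0],[0,0,0,-0.5,0],[0,0,0,0,0],[0,0,0,0,0]]'; python3 go.py 0.5257,-0.3083,0.154,1.841
```

```text
time: 32.85
tool_pos: [0.5435, 0.0927, 0.1544]
tcp_rot: [0.423, -3.112, -0.0]
wrist_force: [-0.2, -0.3, -2.1]
width: 0.296
grip_force: 47.8
t 32.85 pos [0.5435 0.0927 0.1544] head 1.841 w 0.296 g 47.8 tilt [-0.001 -0.   ]
shift units [ 2.49 -7.63  0.01] spin 0.0
```

```bash
python3 -m creep '[[0.07,-0.23,0,0,0],[0.166,-0.508,0,0,0],[0.166,-0.508,0,0,0],[0.166,-0.508,0,0,0],[0.166,-0.508,0,0,0],[0.166,-0.508,0,0,0],[0.166,-0.508,0,0,0],[0.166,-0.508,0,0,0],[0.166,-0.508,0,0,0],[0.166,-0.508,0,0,0],[0.166,-0.508,0,0,0],[0.166,-0.508,0,0,0],[0.166,-0.508,0,0,0],[0.166,-0.508,0,0,0],[0.166,-0.508,0,0,0],[0.1,-0.29,0,0,0],[0,0,0,0,0],[0,0,0,0,0]]'; python3 go.py 0.5257,-0.3083,0.055,1.841
python3 - <<'E'
from h import *
p=bot.read_camera('wrist');cv2.imwrite('pics/w5.png',p['pixels'][:,:,::-1])
p=bot.read_camera('scene');cv2.imwrite('pics/s5.png',cv2.resize(p['pixels'][180:340,140:340,::-1],(600,480)))
E
```

```text
time: 35.1
tool_pos: [0.5258, -0.3077, 0.1546]
tcp_rot: [0.425, -3.112, -0.001]
wrist_force: [0.2, 0.8, -2.2]
width: 0.302
grip_force: 47.9
t 35.1 pos [ 0.5258 -0.3077  0.1546] head 1.842 w 0.302 g 47.9 tilt [-0.001  0.001]
shift units [ 0.01 -0.01  1.99] spin 0.01
```

View pics/w5.png

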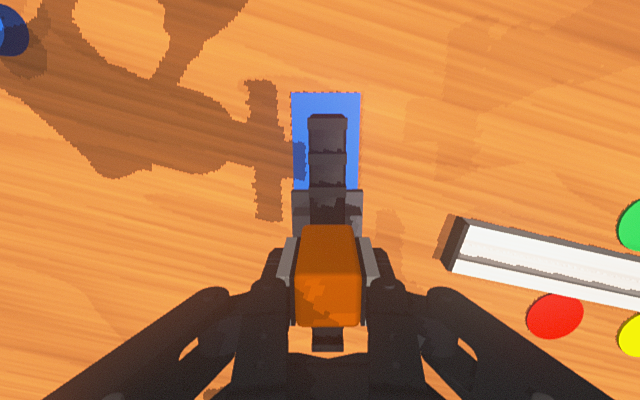

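```bash
python3 -m creep '[[0,0,0.4,0,0],[0,0,0.5,0,0],[0,0,0.5,0,0],[0,0,0.3,0,0],[0,0,0.15,0,0],[0,0,0.08,0,0],[0,0,0.05,0,0],[0,0,0,0,0],[0,0,0,0,0],[0,0,0,0,0.65],[0,0,0,0,0.65],[0,0,0,0,0.65],[0,0,0,0,0.65],[0,0,-0.3,0,0.65],[0,0,-0.5,0,0.65],[0,0,-0.6,0,0.65],[0,0,-0.6,0,0.65],[0,0,0,0,0.65]]'; python3 go.py 0.5257,-0.3083,0.1546,1.571
```

```text
time: 37.45
tool_pos: [0.5285, -0.3099, 0.1604]
tcp_rot: [-0.424, 3.107, -0.008]
wrist_force: [-0.1, 0.2, -0.2]
width: 0.647
grip_force: 0.0
t 37.45 pos [ 0.5285 -0.3099  0.1604] head 1.842 w 0.647 g 0.0 tilt [ 0.007 -0.004]
shift units [0.05 0.05 0.12] spin 2.71
```

Spin back to 1.571, go towards the tray and measure.

```bash
python3 -m creep '[[0,0,0,0.9,0.75],[0,0,0,0.9,0.75],[0,0,0,0.9,0.75],[0,0.9,0,0,0.75],[0,0.9,0,0,0.75],[0,0.9,0,0,0.75],[0,0.9,0,0,0.75],[0,0.9,0,0,0.75],[0,0.9,0,0,0.75],[0,0.9,0,0,0.75],[0,0.9,0,0,0.75],[0,0.9,0,0,0.75],[0,0,0,0,0.75],[0,0,0,0,0.75]]'; python3 go.py 0.565,0.325,0.13,1.571
cat > m3.py <<'E'
from h import *
P={n:bot.read_camera(n) for n in('top','scene')}
V=[(p,bot.regions_of('brush_rest',p)[0]['mask'].astype(float),NO) for p in P.values()]
R2=[b-[0,0,.001] for b in REST]
for v in([V[0]],[V[1]],V): print('rest',fit(v,R2,[.5257,-.3083,.27]))
for c,x0 in(('red',(.565,.325)),('yellow',(.49,.324)),('green',(.4155,.3216))):
    W=[]
    for p in P.values():
        b=bot.look_for('pot_'+c,p)[0]['bbox'];m=colour(p,c,b,4).astype(np.uint8)
        W.append((p,cv2.morphologyEx(m,cv2.MORPH_CLOSE,np.ones((13,7),np.uint8)).astype(float),NO))
    for v in([W[0]],[W[1]]): print(c,fit(v,[cyl(.04,.004,.064)],x0,False))
cv2.imwrite('pics/m3.png',np.vstack([cv2.resize(P['top']['pixels'][150:310,120:520,::-1],None,fx=2,fy=2),cv2.resize(P['scene']['pixels'][180:320,140:420,::-1],(800,400))]))
E
python3 m3.py
```

```text
time: 39.2
tool_pos: [0.525, 0.0964, 0.1552]
tcp_rot: [0.003, -3.14, 0.001]
wrist_force: [-1.0, -0.1, 0.5]
width: 0.752
grip_force: 0.0
t 39.2 pos [0.525  0.0964 0.1552] head 1.573 w 0.752 g 0.0 tilt [-0.001 -0.001]
shift units [-0.81  4.57  0.5 ] spin 0.02
rest (array([ 0.5247, -0.3066,  0.2776]), np.float64(0.07))
rest (array([ 0.5266, -0.3086,  0.263 ]), np.float64(0.069))
rest (array([ 0.5247, -0.3073,  0.2706]), np.float64(0.088))
red (array([0.562 , 0.3301]), np.float64(0.971))
red (array([0.563 , 0.3261]), np.float64(0.143))Traceback (most recent call last):
  File "m3.py", line 9, in <module>
    b=bot.look_for('pot_'+c,p)[0]['bbox'];m=colour(p,c,b,4).astype(np.uint8)
      ~~~~~~~~~~~~~~~~~~~~~~~~^^^
IndexError: list index out of range
```

```bash
python3 -m creep '[[-0.132,0.762,0,0,0.75],[-0.132,0.762,0,0,0.75],[-0.132,0.762,0,0,0.75],[-0.132,0.762,0,0,0.75],[-0.132,0.762,0,0,0.75],[-0.132,0.762,0,0,0.75],[0,0,0.5,0,0.75],[0,0,0,0,0.75],[0,0,0,0,0.75]]'; python3 go.py 0.565,0.3252,0.020,1.571
python3 - <<'E'
from h import *
p=bot.read_camera('wrist')
m=colour(p,'red',[220,110,430,260])
print(fit([(p,cv2.morphologyEx(m.astype(np.uint8),cv2.MORPH_CLOSE,np.ones((21,21))).astype(float),NO)],[cyl(.04,.004,.064)],(.565,.325),False))
E
```

```text
time: 40.72
tool_pos: [0.565, 0.3248, 0.131]
tcp_rot: [0.001, -3.141, 0.0]
wrist_force: [-0.4, -0.3, 0.5]
width: 0.748
grip_force: 0.0
t 40.73 pos [0.565  0.3248 0.131 ] head 1.571 w 0.748 g 0.0 tilt [-0. -0.]
shift units [-0.    0.01  2.22] spin 0.0
(array([0.5631, 0.3248]), np.float64(0.183))
```

```bash
python3 -m creep '[[0,0,0.5,0,0.75],[0,0,0.5,0,0.75],[0,0,0.5,0,0.75],[0,0,0.5,0,0.75],[0,0,0.2,0,0.75],[0,0,0,0,0.75],[0,0,0,0,0],[0,0,0,0,0],[0,0,0,0,0],[0,0,0,0,0],[0,0,0,0,0],[0,0,0,0,0],[0,0,-0.3,0,0],[0,0,-0.5,0,0],[0,0,-0.5,0,0],[0,0,-0.5,0,0],[0,0,-0.5,0,0],[0,0,0,0,0],[0,0,0,0,0]]' 40; python3 go.py 0.6112,-0.0270,0.135,1.571
```

```text
time: 43.15
tool_pos: [0.5642, 0.325, 0.1349]
tcp_rot: [0.002, -3.14, 0.001]
wrist_force: [-1.0, -0.5, -1.6]
width: 0.459
grip_force: 40.4
t 43.15 pos [0.5642 0.325  0.1349] head 1.572 w 0.459 g 40.4 tilt [-0.001 -0.001]
shift units [-0.93 -7.04  0.  ] spin 0.01
```

```bash
python3 -m creep '[[-0.04,-0.26,0,0,0],[-0.066,-0.5,0,0,0],[-0.066,-0.5,0,0,0],[-0.066,-0.5,0,0,0],[-0.066,-0.5,0,0,0],[-0.066,-0.5,0,0,0],[-0.066,-0.5,0,0,0],[-0.066,-0.5,0,0,0],[-0.066,-0.5,0,0,0],[-0.066,-0.5,0,0,0],[-0.066,-0.5,0,0,0],[-0.066,-0.5,0,0,0],[-0.066,-0.5,0,0,0],[-0.066,-0.5,0,0,0],[-0.03,-0.28,0,0,0],[0,0,0,0,0],[0,0,0,0,0],[0,0,0,0,0]]'; python3 go.py 0.6112,-0.0270,0.020,1.571
cat > c.py <<'E'
from h import *
import sys
c=sys.argv[1];x0=[float(v) for v in sys.argv[2:4]]
p=bot.read_camera('top')
for n in('wrist','scene'):
    p=bot.read_camera(n);h=float(sys.argv[4])
    m=cv2.morphologyEx(colour(p,c,[*proj(p,cyl(.06,h,h+.06)+[*x0,0]).min(0),*proj(p,cyl(.06,h,h+.06)+[*x0,0]).max(0)],1).astype(np.uint8),cv2.MORPH_CLOSE,np.ones((13,13)))
    cv2.imwrite(f'pics/c_{n}.png',p['pixels'][:,:,::-1])
E
python3 - <<'E'
from h import *
p=bot.read_camera('wrist');cv2.imwrite('pics/w6.png',p['pixels'][:,:,::-1])
E
```

```text
time: 45.4
tool_pos: [0.6116, -0.0259, 0.1357]
tcp_rot: [0.003, -3.141, -0.0]
wrist_force: [0.3, -0.2, -1.1]
width: 0.456
grip_force: 40.5
t 45.4 pos [ 0.6116 -0.0259  0.1357] head 1.573 w 0.456 g 40.5 tilt [-0.  0.]
shift units [ 0.01 -0.02  2.31] spin 0.02
```

View pics/w6.png

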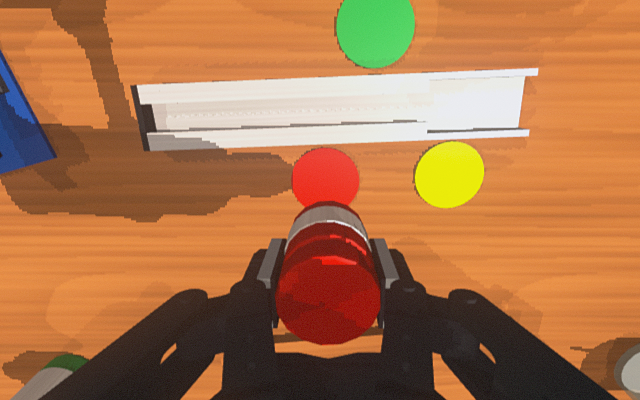

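```bash
python3 -m creep '[[0.01,-0.02,0.5,0,0],[0,0,0.5,0,0],[0,0,0.5,0,0],[0,0,0.45,0,0],[0,0,0.22,0,0],[0,0,0.15,0,0],[0,0,0,0,0],[0,0,0,0,0],[0,0,0,0,0.75],[0,0,0,0,0.75],[0,0,0,0,0.75],[0,0,0,0,0.75],[0,0,-0.3,0,0.75],[0,0,-0.5,0,0.75],[0,0,-0.5,0,0.75],[0,0,-0.5,0,0.75],[0,0,0,0,0.75],[0,0,0,0,0.75]]'; python3 go.py 0.4899,0.3237,0.115,1.571
```

```text
time: 47.7
tool_pos: [0.6109, -0.0277, 0.1095]
tcp_rot: [0.002, -3.141, -0.0]
wrist_force: [-0.4, 0.2, -1.0]
width: 0.75
grip_force: 0.0
t 47.7 pos [ 0.6109 -0.0277  0.1095] head 1.572 w 0.75 g 0.0 tilt [-0.  0.]
shift units [ 2.41  7.03 -0.11] spin 0.01
```

Next the yellow pot.

```bash
python3 -m creep '[[0.241,0.703,-0.1,0,0.75],[0.241,0.703,0,0,0.75],[0.241,0.703,0,0,0.75],[0.241,0.703,0,0,0.75],[0.241,0.703,0,0,0.75],[0.241,0.703,0,0,0.75],[0.241,0.703,0,0,0.75],[0.241,0.703,0,0,0.75],[0.241,0.703,0,0,0.75],[0.241,0.703,0,0,0.75],[0,0,0,0,0.75],[0,0,0,0,0.75]]'; python3 go.py 0.4899,0.3237,0.0205,1.571
```

```text
time: 49.2
tool_pos: [0.4896, 0.323, 0.1134]
tcp_rot: [0.003, -3.14, 0.003]
wrist_force: [-1.1, -0.4, 0.8]
width: 0.747
grip_force: 0.0
t 49.2 pos [0.4896 0.323  0.1134] head 1.573 w 0.747 g 0.0 tilt [-0.002 -0.002]
shift units [-0.01  0.02  1.86] spin 0.02
```

```bash
python3 -m creep '[[-0.01,0.01,0.46,0,0.75],[0,0,0.5,0,0.75],[0,0,0.5,0,0.75],[0,0,0.4,0,0.75],[0,0,0,0,0.75],[0,0,0,0,0],[0,0,0,0,0],[0,0,0,0,0],[0,0,0,0,0],[0,0,0,0,0],[0,0,0,0,0],[0,0,-0.3,0,0],[0,0,-0.5,0,0],[0,0,-0.5,0,0],[0,0,-0.5,0,0],[0,0,-0.5,0,0],[0,0,0,0,0],[0,0,0,0,0]]' 40; python3 go.py 0.6058,0.0813,0.135,1.571
```

```text
time: 51.45
tool_pos: [0.4901, 0.3238, 0.136]
tcp_rot: [0.002, -3.14, 0.001]
wrist_force: [-0.2, -0.4, -1.1]
width: 0.458
grip_force: 40.3
t 51.45 pos [0.4901 0.3238 0.136 ] head 1.572 w 0.458 g 40.3 tilt [-0.001 -0.001]
shift units [-2.31 -4.85  0.02] spin 0.01
```

```bash
python3 -m creep '[[-0.231,-0.485,0,0,0],[-0.231,-0.485,0,0,0],[-0.231,-0.485,0,0,0],[-0.231,-0.485,0,0,0],[-0.231,-0.485,0,0,0],[-0.231,-0.485,0,0,0],[-0.231,-0.485,0,0,0],[-0.231,-0.485,0,0,0],[-0.231,-0.485,0,0,0],[-0.231,-0.485,0,0,0],[0,0,0,0,0],[0,0,0,0,0],[0,0,0,0,0]]'; python3 go.py 0.6058,0.0813,0.0195,1.571
```

```text
time: 53.08
tool_pos: [0.6058, 0.0826, 0.1361]
tcp_rot: [0.003, -3.14, -0.0]
wrist_force: [0.2, 0.3, -1.0]
width: 0.458
grip_force: 40.5
t 53.08 pos [0.6058 0.0826 0.1361] head 1.573 w 0.458 g 40.5 tilt [-0.001  0.   ]
shift units [-0.   -0.03  2.33] spin 0.02
```

```bash
python3 -m creep '[[0,-0.02,0.5,0,0],[0,0,0.5,0,0],[0,0,0.5,0,0],[0,0,0.45,0,0],[0,0,0.22,0,0],[0,0,0.15,0,0],[0,0,0,0,0],[0,0,0,0,0],[0,0,0,0,0.75],[0,0,0,0,0.75],[0,0,0,0,0.75],[0,0,0,0,0.75],[0,0,-0.3,0,0.75],[0,0,-0.5,0,0.75],[0,0,-0.5,0,0.75],[0,0,-0.6,0,0.75],[0,0,0,0,0.75],[0,0,0,0,0.75]]'; python3 go.py 0.4156,0.3214,0.115,1.571
```

```text
time: 55.32
tool_pos: [0.6065, 0.0808, 0.116]
tcp_rot: [-0.002, 3.141, -0.0]
wrist_force: [-0.0, -0.9, 0.4]
width: 0.752
grip_force: 0.0
t 55.33 pos [0.6065 0.0808 0.116 ] head 1.572 w 0.752 g 0.0 tilt [ 0. -0.]
shift units [3.81 4.82 0.02] spin 0.01
```

```bash
python3 -m creep '[[0.476,0.603,0,0,0.75],[0.476,0.603,0,0,0.75],[0.476,0.603,0,0,0.75],[0.476,0.603,0,0,0.75],[0.476,0.603,0,0,0.75],[0.476,0.603,0,0,0.75],[0.476,0.603,0,0,0.75],[0.476,0.603,0,0,0.75],[0,0,0,0,0.75],[0,0,0,0,0.75],[0,0,0,0,0.75]]'; python3 go.py 0.4156,0.3214,0.0205,1.571
```

```text
time: 56.7
tool_pos: [0.4163, 0.3209, 0.1153]
tcp_rot: [0.0, -3.141, 0.001]
wrist_force: [0.6, -0.8, 0.1]
width: 0.749
grip_force: 0.0
t 56.7 pos [0.4163 0.3209 0.1153] head 1.571 w 0.749 g 0.0 tilt [-0.001 -0.001]
shift units [0.01 0.01 1.9 ] spin -0.0
```

```bash
python3 -m creep '[[0.01,0.01,0.5,0,0.75],[0,0,0.5,0,0.75],[0,0,0.5,0,0.75],[0,0,0.4,0,0.75],[0,0,0,0,0.75],[0,0,0,0,0],[0,0,0,0,0],[0,0,0,0,0],[0,0,0,0,0],[0,0,0,0,0],[0,0,0,0,0],[0,0,-0.3,0,0],[0,0,-0.5,0,0],[0,0,-0.5,0,0],[0,0,-0.5,0,0],[0,0,-0.5,0,0],[0,0,0,0,0],[0,0,0,0,0]]' 40; python3 go.py 0.4876,0.0112,0.135,1.571
```

```text
time: 58.95
tool_pos: [0.4147, 0.3219, 0.135]
tcp_rot: [0.002, -3.14, 0.001]
wrist_force: [-1.4, -0.5, -1.7]
width: 0.456
grip_force: 40.4
t 58.95 pos [0.4147 0.3219 0.135 ] head 1.572 w 0.456 g 40.4 tilt [-0.001 -0.001]
shift units [-1.45 -6.22  0.  ] spin 0.01
```

```bash
python3 -m creep '[[-0.12,-0.518,0,0,0],[-0.12,-0.518,0,0,0],[-0.12,-0.518,0,0,0],[-0.12,-0.518,0,0,0],[-0.12,-0.518,0,0,0],[-0.12,-0.518,0,0,0],[-0.12,-0.518,0,0,0],[-0.12,-0.518,0,0,0],[-0.12,-0.518,0,0,0],[-0.12,-0.518,0,0,0],[-0.12,-0.518,0,0,0],[-0.12,-0.518,0,0,0],[0,0,0,0,0],[0,0,0,0,0],[0,0,0,0,0]]'; python3 go.py 0.4876,0.0112,0.0195,1.571
```

```text
time: 60.82
tool_pos: [0.4872, 0.0123, 0.1352]
tcp_rot: [0.003, -3.14, -0.0]
wrist_force: [0.3, -0.2, -1.2]
width: 0.457
grip_force: 40.7
t 60.83 pos [0.4872 0.0123 0.1352] head 1.573 w 0.457 g 40.7 tilt [-0.001  0.   ]
shift units [-0.01 -0.02  2.31] spin 0.02
```

Place, lift, then withdraw to +y/up to clear the view.

```bash
python3 -m creep '[[-0.01,-0.02,0.5,0,0],[0,0,0.5,0,0],[0,0,0.5,0,0],[0,0,0.45,0,0],[0,0,0.22,0,0],[0,0,0.14,0,0],[0,0,0,0,0],[0,0,0,0,0],[0,0,0,0,0.75],[0,0,0,0,0.75],[0,0,0,0,0.75],[0,0,0,0,0.75],[0,0,-0.3,0,0.75],[0,0,-0.5,0,0.75],[0,0,-0.5,0,0.75],[0,0,-0.6,0,0.75],[0,0,-0.6,0,0.75],[0,0,0,0,0.75]]'; python3 -m creep '[[0,0.8,0,0,0.75],[0,0.8,0,0,0.75],[0,0.8,0,0,0.75],[0,0.8,0,0,0.75],[0,0.8,0,0,0.75],[0,0.8,0,0,0.75],[0,0.8,0,0,0.75],[0,0.8,0,0,0.75],[0,0.8,0,0,0.75],[0,0,0,0,0.75],[0,0,0,0,0.75]]'
cat > m4.py <<'E'
from h import *
P={n:bot.read_camera(n) for n in('top','scene')}
cv2.imwrite('pics/m4.png',np.vstack([cv2.resize(P['top']['pixels'][150:270,120:520,::-1],None,fx=2,fy=2),cv2.resize(P['scene']['pixels'][150:325,160:400,::-1],None,fx=2,fy=2,interpolation=2)[:,:480].repeat(1,1) if 0 else cv2.resize(P['scene']['pixels'][150:320,160:560,::-1],(800,340))]))
for c,x0 in(('red',(.6110,-.027)),('yellow',(.6055,.0815)),('green',(.4873,.0115))):
    for p in P.values():
        u=proj(p,cyl(.06,0,.063)+[*x0,0]);m=colour(p,c,[*u.min(0),*u.max(0)],3).astype(np.uint8)
        m=cv2.morphologyEx(m,cv2.MORPH_CLOSE,np.ones((13,5),np.uint8)).astype(float)
        print(c,fit([(p,m,NO)],[cyl(.06,0,.003),cyl(.04,.003,.063)],x0,False))
R2=[b-[0,0,.001] for b in REST]
for p in P.values(): print('rest',fit([(p,bot.regions_of('brush_rest',p)[0]['mask'].astype(float),NO)],R2,[.5257,-.3083,.27]))
E
python3 m4.py
```

```text
time: 63.08
tool_pos: [0.491, 0.0105, 0.1493]
tcp_rot: [-0.002, 3.134, -0.0]
wrist_force: [-0.2, -0.0, -0.5]
width: 0.748
grip_force: 0.0
time: 64.45
tool_pos: [0.4871, 0.3698, 0.1443]
tcp_rot: [0.003, -3.14, 0.003]
wrist_force: [-0.1, -0.5, -0.1]
width: 0.751
grip_force: 0.0
red (array([ 0.6102, -0.0261]), np.float64(0.072))
red (array([ 0.6107, -0.0284]), np.float64(0.072))
yellow (array([0.6046, 0.0828]), np.float64(0.04))
yellow (array([0.6068, 0.0805]), np.float64(0.505))
green (array([0.4872, 0.0123]), np.float64(0.038))
green (array([0.4865, 0.0101]), np.float64(0.066))
rest (array([ 0.5241, -0.3065,  0.2714]), np.float64(0.072))
rest (array([ 0.525 , -0.3079,  0.2478]), np.float64(0.091))
```

View pics/m4.png

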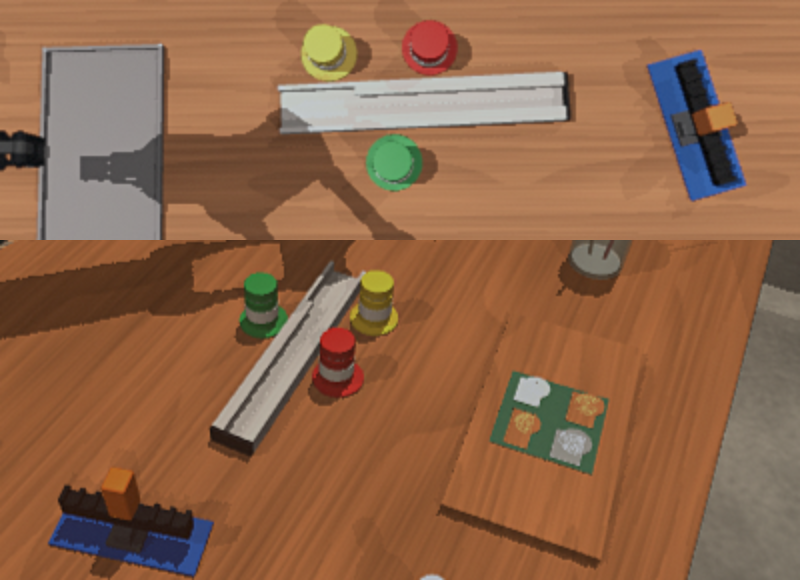

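The picture shows all three pots upright on their own coasters: yellow at (325,48), red at (430,45) and green at (393,160). The brush rest stands on the mat at (700,125), with its crossbar along the mat's long side.

```bash
python3 -c "
from workcell import bot
print(bot.finish_job())"
```

```text
the job is handed in; nothing more can be done
None
```

I handed the job in at about 65 s of the 149 s allowed: the last pictures show the brush rest centred on the blue mat and all three pots upright on their own coasters, but the hand-in returned no verdict.

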